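# Centre-punch the drill spot on a bracket blank

## Robot

A 7-joint arm with a two-finger parallel gripper is mounted at the origin on the work surface. World frame = base frame: x ahead of the robot, y to its left, z up, the work surface at z = 0. Lengths are in m, angles in rad, forces in N, time in s.
With the tool pointing down it reaches from about 0.425 to 0.875 m from the base axis. Payload 8.4 kg.
Tool frame: the origin (TCP) lies midway between the tips of the shut fingers; the grasp point (between the pads) lies 19 mm behind it; z points along the fingers, y is the line along which they close (so a half turn about z gives the same grasp; the last joint's range is limited). The gripper opens to 87 mm and grips with 3 to 60 N. Pads are 19 mm wide; open, the fingers measure 117 mm over their backs; the gripper's body (75 mm by 190 mm) begins 51 mm behind the grasp point.
Start: joints at [1.111, 0.333, 0.04, 1.465, -0.013, 1.343, -0.059], TCP at [0.229, -0.608, 0.223] pointing down, gripper open.
Joint ranges: [-2.58, 2.58], [-0.38, 2.09], [-1.3, 1.39], [0.25, 2.4], [-1.5, 4.64], [0.08, 2.09], [-2.65, 2.65]. Speed limits (rad/s): [2.22, 2.22, 2.79, 2.79, 3.14, 3.14, 3.14].

## Interface

Orientations are given as a unit quaternion [x, y, z, w].
In Python, from plant import r, eyes gives the robot as it stands (r), with the cameras (eyes).
- The arm moves only by the shell command python3 steer.py FILE [FORCE], which reads ROWS from the file FILE. ROWS is a JSON object with one list for each field, all of the same length, 1 to 10, a row being the entries at one place: dx, dy, dz (the shift in m), yaw (a turn about the tool's z in rad), finger_gap (the opening from 0.0 (shut) to 1.0 (fully open)); each row is the pose to reach, as a shift and turn from the pose commanded when the command began, along the tool's axes at that moment; what a row does not reach only later rows make up. A row lasts 1/12 s, in which the tool goes at most 0.0417 m and 0.125 rad, less where a joint would pass 70% of its speed; a pose out of reach is approached as far as the arm can. The fingers move at their own pace and stop on an object; FORCE is the grip in N (left out, the last holds). Time passes only in rows, so rows that do not move let the fingers close. It prints the time, the measured TCP pose, the force, the opening and the grip force at its end. Input that does not fit is refused with a message, and nothing moves.
- r.state(): the state, without advancing time (a new reading comes with each control period).
- eyes.read_camera(name): name is "side" or "top" or "wrist"; returns a dict with "color" (420x560x3 uint8, red, green, blue), "vertical_fov" (degrees; the focal length in pixels is half the picture's height over the tangent of half this angle, whatever the lens; pixels are square), "cx", "cy" (the principal point, pixels), "xyz" and "rotation" of the camera in the world; the wrist camera has in their place "hand_eye" (4x4, takes a point from camera to tool coordinates, whose origin is the TCP and whose axes are the flange's). Camera axes: x right, y down, z forward; pixel columns grow to the right and rows downward; lengths in m; the calibration is good to about 2 mm. A picture is of the moment at which its call begins: read the wrist's pose just before it. There is no depth.
- r.job_done(): hands the job in; it is judged then, once.
The state is a dict: "time_s": time; "joint_pos": joint angles; "joint_velocities": joint speeds; "effort": joint torques, N m; "position": TCP position; "ee_rot": TCP orientation; "wrist_force": force on the tool from outside, world axes, zero at the start; "moment": the same for the moment, N m; "grip_width": opening from 0.0 (shut) to 1.0 (fully open); "gripper_force": force on a finger pad.
Only numpy, scipy, OpenCV 4.12 (cv2) and the standard library are available. Lean on these libraries where they do the work, as an engineer would, in place of code of your own. Each camera call takes 0.05 s, during which the arm holds its last target. There are 200 camera calls.

## Task

On the counter a flat steel bracket blank lies on a plywood off-cut; a white scribed cross on its blue patch shows where the screw hole will be drilled. Take the brass automatic centre punch from the wooden tool block, stand its point on the cross and, holding it upright, press straight down until its spring snaps, then ease off at once so that the punch is never rammed hard onto the blank. Put the punch back in its hole in the block, fully down and standing free, without shifting the blank or disturbing the other things.

Things in the scene. Friction and masses are not known exactly. Their poses are not given: they have to be found in the camera images.
- punch: Automatic centre punch, 0.2 kg, upright in the tool block. Origin on its axis at the underside of the steel nose, z up. Above it: round nose 10 mm across to 20 mm, brass hexagon barrel 16 mm across flats (flats face its x axis and every 60 degrees) to 108 mm, 17 mm round cap to 127 mm. Below it a thin point, reground, stands out 12 to 30 mm: differs each time, not reported, must be felt.
- punch_grip (a point): Good place to grip the punch: on the axis of the hexagon barrel, 80 mm above its origin, across two flats. Lifted off the work, the sprung point comes out again by itself.
- punch_hammer (a point): Hammer hidden in the barrel, 90 mm above the punch origin at rest. The point pushed in meets about 1.5 N, growing by 2 to 3 N per mm to about 13 N after 5 to 7 mm; then the spring snaps: the hammer jumps, to 3 to 4.6 mm above its rest, and the force drops suddenly to about 7 N. Pressed 3 to 4 mm further it is back at 13 N and meets a hard stop. More than 18 N on the blank is ramming it.
- blank: Loose flat steel bracket blank, 40 mm wide (x), 180 mm long (y, round ends), 5 mm thick, about 0.26 kg, lying on the plywood. Origin at the centre of its underside. Blue patch with the scribed cross at its -y end; a drilled hole (not to be touched) at its +y end.
- blank_cross (a point): Centre of the white scribed cross, in the middle of the blue 36 mm square patch on the blank's upper face: the spot to punch.
- board: Plywood off-cut under the blank, 110 x 220 x 12 mm, fixed. Origin at the centre of its underside.
- block_hole (a point): Mouth centre of the punch's 12.5 mm through hole, on top of the wooden tool block (fixed, 60 x 120 mm, 55 mm high, z up). The punch hangs in it by its barrel's shoulder: fully down, its origin is 20 mm below this point. A red pencil stub and a black scriber stick out of the block by up to 40 mm, 45 mm either side of the hole along the block's y axis.
- tape: Yellow tape measure standing on the counter, 62 x 34 x 60 mm, bystander. Origin at the centre of its underside.
- tin: Round tin of screws, 72 mm across, 58 mm high, bystander. Origin at the centre of its underside.
- driver: Screwdriver with orange handle lying on the counter along its x axis, about 200 mm long, bystander.
- spray: White and blue spray bottle, 73 mm across, 210 mm high, bystander. Origin at the centre of its underside.

How it is judged:
On the way, in this order (a step that is already met when the one before it is completed fails the run):
1. the punch stands upright with its point on the scribed cross, not yet tripped (contact force between punch and blank above 0.8 N and horizontal distance between punch and blank_cross below 0.003 m and angle between punch's own z axis and vertical below 0.1 rad and z of punch_hammer in the frame of punch below 0.0915 m), for 0.05 s.
2. pressed upright on the cross, the punch has snapped (z of punch_hammer in the frame of punch above 0.093 m and contact force between punch and blank above 1 N and horizontal distance between punch and blank_cross below 0.003 m and angle between punch's own z axis and vertical below 0.1 rad), for 0.04 s.
At the end, for the whole second after the job is handed in: Punch snapped upright within 3 mm of the cross, now at rest, upright (0.08 rad) and fully down in its hole (origin 20 mm below the mouth within 3 mm, within 5 mm of centre); blank flat, its cross within 6 mm of its start; bystanders within 20 mm of theirs (horizontal distance between punch and block_hole below 0.005 m and z of punch in the frame of block_hole between -0.023 and -0.017 m and angle between punch's own z axis and vertical below 0.08 rad and linear speed of punch below 0.02 m/s and linear speed of blank below 0.01 m/s and distance of blank_cross from where it was at the start of the episode below 0.006 m and angle between blank's own z axis and vertical below 0.05 rad and distance of each of tape, tin, driver, spray from where it was at the start of the episode below 0.02 m); the robot touches nothing.
It fails at once if the punch is rammed onto the blank with more than 18 N (contact force between punch and blank above 18 N).
It fails at once if the punch is pressed (over 5 N) on the blank more than 5 mm off the cross (contact force between punch and blank above 5 N and horizontal distance between punch and blank_cross above 0.005 m).
It fails at once if the punch is pressed (over 5 N) on the blank leaning more than 0.15 rad (contact force between punch and blank above 5 N and angle between punch's own z axis and vertical above 0.15 rad).
It fails at once if the blank is shifted by more than 6 mm (distance of blank_cross from where it was at the start of the episode above 0.006 m).
It fails at once if the tape measure, tin, screwdriver or spray bottle is moved by more than 20 mm (distance of any of tape, tin, driver, spray from where it was at the start of the episode above 0.02 m).
It also fails if it takes over 61 s, if anything falls off the work surface, if the arm or the gripper's body presses on something with over 40 N, if the wrist force passes 120 N, or if a joint passes its speed limit or range.

## Working session

There is one attempt and no reset: what is moved stays moved. The work goes in short steps, Python scripts to look and compute and a shell command to move; the robot and the scene stay as the last step left them, time stands still between calls to the robot, and variables do not carry over. Pictures are saved under pics/ and viewed, at most 10 in all, crops included, and the job is handed in when it is done.

```bash
ls; mkdir -p pics
python3 - <<'E'
from plant import r, eyes
import cv2,numpy as np
s=r.state();print(s['time_s'],s['position'],s['ee_rot'],s['wrist_force'],s['grip_width'])
for n in('side','top','wrist'):
    c=eyes.read_camera(n);print(n,{k:(np.round(v,4).tolist()) for k,v in c.items() if k!='color'})
    cv2.imwrite(f'pics/{n}0.png',c['color'][:,:,::-1])
E
```

```text
pics
plant.py
steer.py
0.0 [ 0.2292564  -0.60772977  0.22167317] [ 9.83776576e-01  1.79396230e-01 -1.93329954e-04 -7.77093783e-04] [ 0.36877462 -0.0134536   1.28868895] 1.0012980790845727
side {'vertical_fov': 45.9712, 'cx': 284.6604, 'cy': 205.9529, 'xyz': [0.3694, 1.0699, 0.7623], 'rotation': [-0.091, 0.8784, -0.4669, 0.0463]}
top {'vertical_fov': 55.8079, 'cx': 276.61, 'cy': 208.774, 'xyz': [0.477, 0.0896, 1.1227], 'rotation': [0.7166, -0.6959, 0.0287, -0.0369]}
wrist {'vertical_fov': 59.9016, 'cx': 281.3823, 'cy': 213.2808, 'hand_eye': [[-0.001, -0.9619, -0.2734, 0.0754], [1.0, -0.0008, -0.0008, 0.0005], [0.0006, -0.2734, 0.9619, -0.1618], [0.0, 0.0, 0.0, 1.0]]}
```

View pics/top0.png

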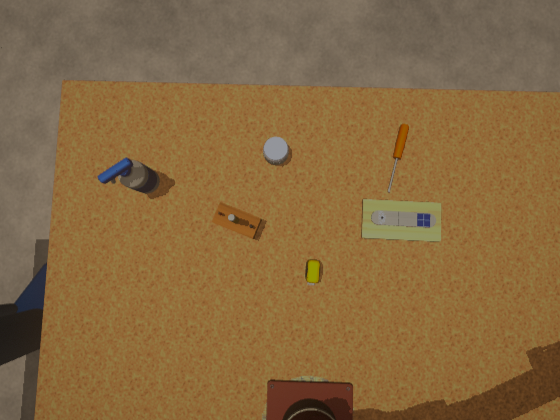

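View pics/side0.png

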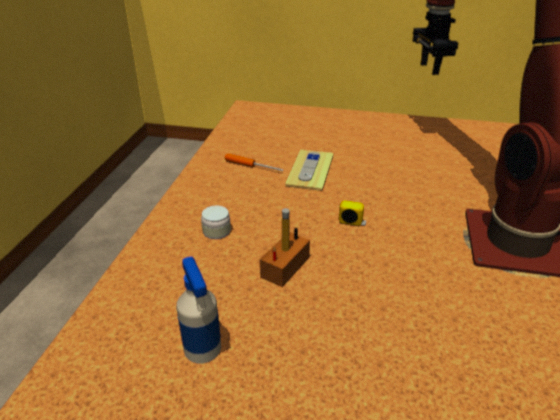

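The top view shows the punch cap at about (232,217) in the block at (238,220), the blue patch at (424,221), the tape at (313,271), the tin at (276,150) and the spray bottle on the left. The side view shows the punch upright at (286,212–250) and the stubs at (275,255) and (296,233).

```bash
cat > h.py <<'E'
from plant import r, eyes
import numpy as np, cv2
from scipy.spatial.transform import Rotation as R
def cam(n):
    s=r.state(); c=eyes.read_camera(n); c['K']=(210/np.tan(np.radians(c['vertical_fov'])/2),c['cx'],c['cy'])
    if n=='wrist':
        H=np.array(c['hand_eye']);T=np.eye(4);T[:3,:3]=R.from_quat(s['ee_rot']).as_matrix();T[:3,3]=s['position'];M=T@H
        c['P'],c['Rm']=M[:3,3],M[:3,:3]
    else: c['P']=np.array(c['xyz']);q=np.array(c['rotation']);c['Rm']=R.from_quat(q).as_matrix() if q.ndim==1 else q
    c['hsv']=cv2.cvtColor(c['color'],cv2.COLOR_RGB2HSV)
    return c
def ray(c,u,v):
    f,cx,cy=c['K'];d=c['Rm']@np.array([(u-cx)/f,(v-cy)/f,1]);return c['P'],d/np.linalg.norm(d)
def plane(c,u,v,z):
    p,d=ray(c,u,v);return p+d*(z-p[2])/d[2]
def proj(c,X):
    f,cx,cy=c['K'];q=c['Rm'].T@(np.array(X)-c['P']);return np.round([cx+f*q[0]/q[2],cy+f*q[1]/q[2]],1)
def tri(c1,a,c2,b):
    p,d=ray(c1,*a);q,e=ray(c2,*b);A=np.stack([d,-e],1);t=np.linalg.lstsq(A,q-p,rcond=None)[0]
    x,y=p+d*t[0],q+e*t[1];return (x+y)/2,np.linalg.norm(x-y)
def blobs(c,lo,hi,amin=8):
    m=cv2.inRange(c['hsv'],np.array(lo),np.array(hi));n,_,st,ce=cv2.connectedComponentsWithStats(m)
    return [(np.round(ce[i],1).tolist(),st[i].tolist()) for i in range(1,n) if st[i][4]>=amin]
def tool(dxyz):
    return R.from_quat(r.state()['ee_rot']).as_matrix().T@np.array(dxyz)
E
python3 - <<'E'
from h import *
t=cam('top');s=cam('side')
print('blue top',blobs(t,(110,80,40),(130,255,255)));print('blue side',blobs(s,(110,80,40),(130,255,255)))
print('cross',plane(t,424,220.5,.017))
print('cap',plane(t,232,217,.162),tri(t,(232,217),s,(286,211)))
print('block c',plane(t,238,220,.055),'tape',plane(t,313,268,.06),'tin',plane(t,276,150,.058),'spray',plane(t,138,178,.1))
print([ (k,plane(t,*k,.0)) for k in((401,140),(390,190))])
print(proj(t,[.229,-.608,.222]),proj(s,[.229,-.608,.222]))
for n,c in(('top',t),('side',s)):
  x0,y0={'top':(200,190),'side':(240,190)}[n]
  cv2.imwrite(f'pics/{n}1.png',cv2.resize(c['color'][y0:y0+100,x0:x0+100,::-1],None,fx=6,fy=6,interpolation=cv2.INTER_CUBIC))
E
```

```text
blue top [([114.1, 170.2], [98, 158, 33, 25, 140]), ([124.1, 172.5], [120, 170, 8, 5, 19]), ([419.7, 219.8], [417, 214, 6, 12, 63]), ([426.5, 219.7], [424, 214, 6, 13, 71]), ([32.3, 295.0], [15, 269, 30, 43, 646])]
blue side [([312.9, 156.5], [308, 154, 11, 6, 51]), ([186.4, 272.2], [183, 257, 12, 34, 60]), ([200.8, 276.2], [195, 263, 11, 27, 28]), ([197.8, 295.8], [195, 295, 6, 3, 8])]
cross [ 0.55876512 -0.30680284  0.017     ]
cap [0.54299757 0.20999898 0.162     ] (array([0.54287439, 0.2105595 , 0.15696472]), np.float64(0.0009456655131060941))
block c [0.54271156 0.20687137 0.055     ] tape [0.42078423 0.00233119 0.06      ] tin [0.73716011 0.11002015 0.058     ] spray [0.64238878 0.46824589 0.1       ]
[((401, 140), array([ 0.79049153, -0.2479714 ,  0.        ])), ((390, 190), array([ 0.64424762, -0.2168782 ,  0.        ]))]
[597.2 369.5] [428.3  68.8]
```

View pics/top1.png

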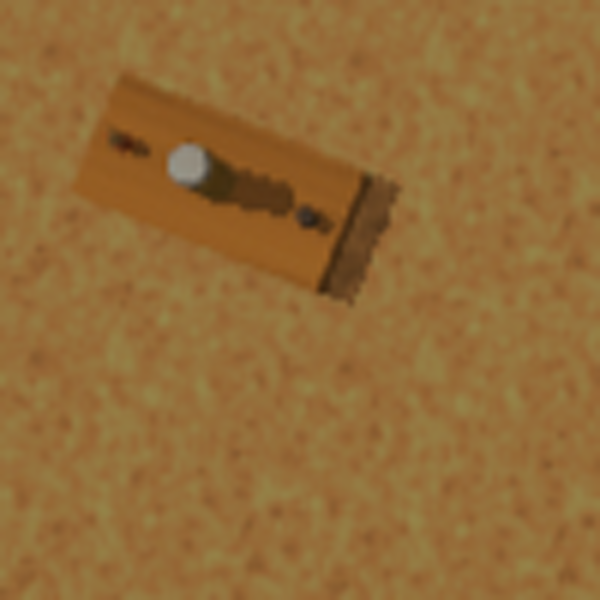

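```bash
echo '{"dx":[0.04, 0.08, 0.12, 0.16, 0.2, 0.24, 0.28, 0.32, 0.36, 0.395], "dy":[-0.016, -0.032, -0.048, -0.064, -0.08, -0.096, -0.112, -0.128, -0.144, -0.158], "dz":[0, 0, 0, 0, 0, 0, 0, 0, 0, 0], "yaw":[-0.12, -0.24, -0.36, -0.48, -0.6, -0.7, -0.82, -0.82, -0.82, -0.82], "finger_gap":[1, 1, 1, 1, 1, 1, 1, 1, 1, 1]}' > next.json && python3 steer.py next.json && echo '{"dx":[0, 0], "dy":[0, 0], "dz":[0, 0], "yaw":[0, 0], "finger_gap":[1, 1]}' > next.json && python3 steer.py next.json
python3 - <<'E'
from h import *
w=cam('wrist');s=r.state();print(s['joint_pos'])
R_=R.from_quat(s['ee_rot']).as_matrix();print(np.round(R_,3))
t=cam('top')
P=[plane(t,200+u/6,190+v/6,.055) for u,v in((125,75),(75,188),(320,292),(368,175))];print(P,np.mean(P,0))
print('expected cross px',proj(w,[.559,-.307,.017]))
print(blobs(w,(110,80,30),(130,255,255),30))
cv2.imwrite('pics/w1.png',w['color'][:,:,::-1])
E
```

```text
time_s: 1.08
position: [0.5379, -0.3253, 0.2227]
ee_rot: [0.831, 0.557, 0.0, 0.0]
wrist_force: [0.5, -1.1, 0.4]
grip_width: 0.997
gripper_force: 0.0
time_s: 1.25
position: [0.5388, -0.3236, 0.2222]
ee_rot: [0.829, 0.559, 0.0, -0.0]
wrist_force: [-0.0, -1.7, 0.4]
grip_width: 0.996
gripper_force: 0.0
[ 0.6994606   0.30710968 -0.28241897  1.50780532  0.08675176  1.33953058
  0.02160141]
[[ 0.378  0.926 -0.001]
 [ 0.926 -0.378  0.   ]
 [-0.    -0.001 -1.   ]]
[array([0.58886217, 0.25530821, 0.055     ]), array([0.53709655, 0.27564459, 0.055     ]), array([0.49370821, 0.16369188, 0.055     ]), array([0.5468009 , 0.14394919, 0.055     ])] [0.54161696 0.20964847 0.055     ]
expected cross px [293.3 163.6]
[([302.9, 148.7], [293, 139, 21, 21, 281]), ([285.5, 155.1], [276, 145, 20, 22, 279]), ([309.1, 166.0], [299, 156, 21, 21, 270]), ([291.9, 172.4], [282, 163, 21, 20, 264])]
```

View pics/w1.png

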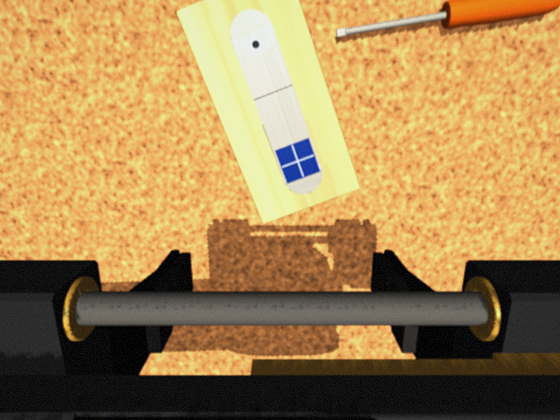

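The wrist view shows the patch in four blue squares, with the cross at about (297,160.5). The drilled hole is at (256,44), and the fingers are at the bottom. Next I go over the punch.

```bash
python3 - <<'E'
from h import *
w=cam('wrist');b=blobs(w,(110,80,30),(130,255,255),100);c=np.mean([x[0] for x in b],0);print(len(b),c,plane(w,*c,.017))
print([plane(w,*x[0],.017)[:2].round(4) for x in b])
E
echo '{"dx":[0.038, 0.076, 0.114, 0.152, 0.19, 0.228, 0.266, 0.304, 0.342, 0.38], "dy":[-0.015, -0.03, -0.045, -0.06, -0.076, -0.091, -0.106, -0.121, -0.136, -0.152], "dz":[0, 0, 0, 0, 0, 0, 0, 0, 0, 0], "yaw":[0, 0, 0, 0, 0, 0, 0, 0, 0, 0], "finger_gap":[1, 1, 1, 1, 1, 1, 1, 1, 1, 1]}' > next.json && python3 steer.py next.json && echo '{"dx":[0.038, 0.076, 0.11, 0.11, 0.11], "dy":[-0.015, -0.03, -0.044, -0.044, -0.044], "dz":[0, 0, 0, 0, 0], "yaw":[0, 0, 0, 0, 0], "finger_gap":[1, 1, 1, 1, 1]}' > next.json && python3 steer.py next.json
python3 - <<'E'
from h import *
w=cam('wrist');print(proj(w,[.543,.21,.162]),proj(w,[.543,.21,.06]))
cv2.imwrite('pics/w2.png',w['color'][:,:,::-1])
E
```

```text
2 [302.25 156.75] [ 0.56712424 -0.30840381  0.017     ]
[array([ 0.5612, -0.3019]), array([ 0.573 , -0.3149])]
time_s: 2.23
position: [0.5406, 0.0822, 0.2229]
ee_rot: [0.832, 0.555, 0.0, 0.001]
wrist_force: [1.1, 0.9, 1.3]
grip_width: 0.998
gripper_force: 0.0
time_s: 2.65
position: [0.5415, 0.202, 0.2225]
ee_rot: [0.83, 0.558, 0.0, -0.0]
wrist_force: [0.3, -1.2, 0.8]
grip_width: 0.999
gripper_force: 0.0
[278.  219.1] [279.  186.6]
```

View pics/w2.png

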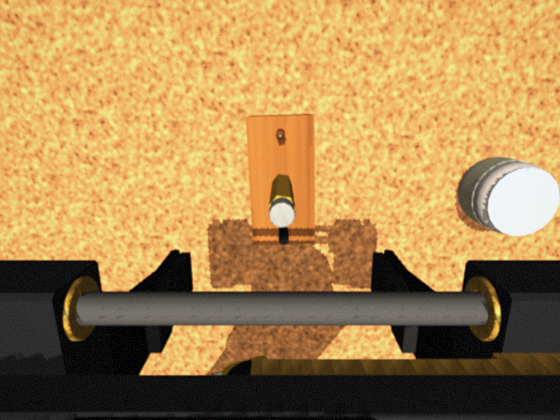

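The cap is at about (282,213), the pencil at (280,135) and the scriber at (283,235). The block is aligned with the tool axes, and the tin is at (515,195). I measure the cap and zoom in on the hexagon.

Run:
```python
from h import *
w=cam('wrist')
b=[x for x in blobs(w,(0,0,130),(180,60,255),80) if 250<x[0][0]<310];print(b)
for x in b:
  print(plane(w,*x[0],.162),tool(plane(w,*x[0],.162)-r.state()['position']))
  s=x[1];u,v=s[0]+s[2]/2,s[1]+s[3]/2;print(u,v,plane(w,u,v,.162))
print(plane(w,280.5,135,.09),plane(w,297.35,160.55,.017))
cv2.imwrite('pics/w3.png',cv2.resize(w['color'][105:245,240:325,::-1],None,fx=4.2,fy=4.2,interpolation=cv2.INTER_CUBIC))
```

```text
[([279.1, 211.3], [267, 199, 25, 26, 491])]
[0.54621029 0.21224832 0.162     ] [ 0.01400937 -0.00165322  0.06039717]
279.5 212.0 [0.54626789 0.21172667 0.162     ]
[0.56317394 0.25128706 0.09      ] [0.56722812 0.21715215 0.017     ]
```

View pics/w3.png

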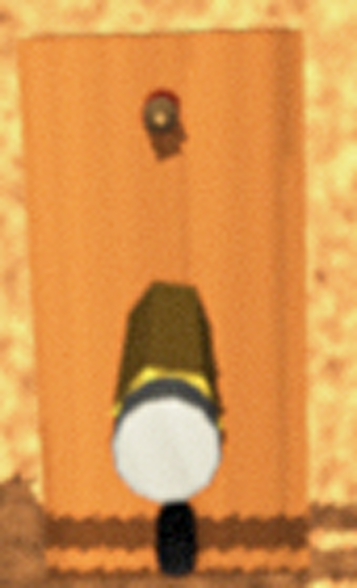

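The zoom shows the barrel's end edge level, from (147,283) to (195,285). One flat faces the tool's x axis, so the jaws must be turned 30° to close on flats.

```bash
echo '{"dx":[0.014, 0.014, 0.014, 0.014, 0.014, 0.014, 0.014, 0.014], "dy":[-0.002, -0.002, -0.002, -0.002, -0.002, -0.002, -0.002, -0.002], "dz":[0.01, 0.02, 0.03, 0.03, 0.03, 0.03, 0.03, 0.03], "yaw":[0.12, 0.24, 0.36, 0.48, 0.524, 0.524, 0.524, 0.524], "finger_gap":[1, 1, 1, 1, 1, 1, 1, 1]}' > next.json && python3 steer.py next.json
python3 - <<'E'
from h import *
w=cam('wrist')
b=[x for x in blobs(w,(0,0,130),(180,60,255),80) if 240<x[0][0]<320];print(b)
for x in b:
  s=x[1];u,v=s[0]+s[2]/2,s[1]+s[3]/2;X=plane(w,u,v,.162);print(u,v,X,tool(X-r.state()['position']))
print(s[2]/w['K'][0]*np.linalg.norm(X-w['P']),r.state()['joint_pos'])
cv2.imwrite('pics/w4.png',w['color'][:,:,::-1])
E
```

```text
time_s: 3.42
position: [0.5457, 0.2133, 0.1928]
ee_rot: [0.947, 0.322, 0.0, 0.0]
wrist_force: [-0.9, 0.4, -0.4]
grip_width: 0.999
gripper_force: 0.0
[([283.3, 247.8], [269, 237, 29, 24, 383])]
283.5 249.0 [0.54635735 0.2117609  0.162     ] [-0.00057555  0.00194884  0.03074192]
0.016462647447127696 [ 0.02256752  0.2713505  -0.56110653  1.64280671  0.15020506  1.27049887
 -1.48053946]
```

View pics/w4.png

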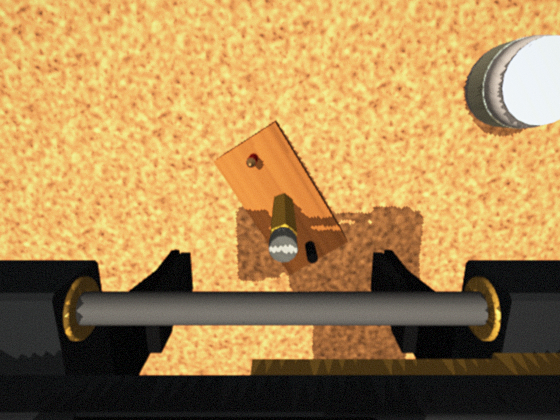

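The wrist view shows the cap at (283.5,249), centred between the fingers, with the scriber at (311,251) clear of them. Descend and grip gently.

```bash
echo '{"dx":[0, 0, 0, 0, 0, 0], "dy":[0.002, 0.002, 0.002, 0.002, 0.002, 0.002], "dz":[0.03, 0.06, 0.085, 0.095, 0.095, 0.095], "yaw":[0, 0, 0, 0, 0, 0], "finger_gap":[1, 1, 1, 1, 1, 1]}' > next.json && python3 steer.py next.json 8 && echo '{"dx":[0, 0, 0, 0, 0, 0, 0, 0], "dy":[0, 0, 0, 0, 0, 0, 0, 0], "dz":[0, 0, 0, 0, 0, 0, 0, 0], "yaw":[0, 0, 0, 0, 0, 0, 0, 0], "finger_gap":[0, 0, 0, 0, 0, 0, 0, 0]}' > next.json && python3 steer.py next.json 8
```

```text
time_s: 3.97
position: [0.5468, 0.2131, 0.0982]
ee_rot: [0.947, 0.323, 0.0, -0.0]
wrist_force: [-0.6, -0.4, 0.4]
grip_width: 0.999
gripper_force: 0.0
time_s: 4.63
position: [0.5465, 0.2131, 0.0976]
ee_rot: [0.947, 0.323, -0.0, -0.0]
wrist_force: [0.5, 0.3, -0.2]
grip_width: 0.479
gripper_force: 0.0
```

```bash
echo '{"dx":[0, 0, 0, 0, 0, 0, 0, 0], "dy":[0, 0, 0, 0, 0, 0, 0, 0], "dz":[0, 0, 0, 0, 0, 0, 0, 0], "yaw":[0, 0, 0, 0, 0, 0, 0, 0], "finger_gap":[0, 0, 0, 0, 0, 0, 0, 0]}' > next.json && python3 steer.py next.json 8 && echo '{"dx":[0, 0], "dy":[0, 0], "dz":[0, 0], "yaw":[0, 0], "finger_gap":[0, 0]}' > next.json && python3 steer.py next.json 35;  python3 -c "
from h import *
s=r.state();print(s['wrist_force'],s['moment'],s['position'],s['joint_pos'])"
```

```text
time_s: 5.3
position: [0.5465, 0.213, 0.0976]
ee_rot: [0.947, 0.322, -0.0, -0.0]
wrist_force: [-0.6, -0.6, -0.6]
grip_width: 0.188
gripper_force: 8.0
time_s: 5.47
position: [0.5465, 0.213, 0.0975]
ee_rot: [0.947, 0.323, -0.0, 0.0]
wrist_force: [-0.3, 0.2, 0.7]
grip_width: 0.185
gripper_force: 35.0
[-0.34387391  0.18009445  0.72082969] [-0.1116816  -0.05580254 -0.03326183] [0.54648994 0.21301838 0.0975404 ] [ 0.00487174  0.35634796 -0.54528802  1.74713265  0.20496763  1.09506527
 -1.52105988]
```

```bash
echo '{"dx":[0, 0, 0, 0, 0, 0, 0, 0], "dy":[0, 0, 0, 0, 0, 0, 0, 0], "dz":[-0.005, -0.02, -0.04, -0.06, -0.085, -0.11, -0.115, -0.115], "yaw":[0, 0, 0, 0, 0, 0, 0, 0], "finger_gap":[0, 0, 0, 0, 0, 0, 0, 0]}' > next.json && python3 steer.py next.json && echo '{"dx":[-0.01, -0.03, -0.05, -0.07, -0.09, -0.11, -0.13, -0.15, -0.17, -0.19], "dy":[0.014, 0.041, 0.069, 0.096, 0.124, 0.151, 0.179, 0.206, 0.233, 0.261], "dz":[0, 0, 0, 0, 0, 0, 0, 0, 0, 0], "yaw":[0, 0, 0, 0, 0, 0, 0, 0, 0, 0], "finger_gap":[0, 0, 0, 0, 0, 0, 0, 0, 0, 0]}' > next.json && python3 steer.py next.json && echo '{"dx":[-0.02, -0.04, -0.06, -0.08, -0.1, -0.112, -0.118, -0.118, -0.118, -0.118], "dy":[0.027, 0.055, 0.082, 0.11, 0.137, 0.154, 0.162, 0.162, 0.162, 0.162], "dz":[0, 0, 0, 0, 0, 0, 0, 0, 0, 0], "yaw":[0, 0, 0, 0, 0, 0, 0, 0, 0, 0], "finger_gap":[0, 0, 0, 0, 0, 0, 0, 0, 0, 0]}' > next.json && python3 steer.py next.json;  python3 - <<'E'
from h import *
s=r.state();print(s['wrist_force'],s['position'],s['joint_pos'])
w=cam('wrist')
m=cv2.inRange(w['hsv'],np.array((105,70,30)),np.array((135,255,255)));m=cv2.morphologyEx(m,cv2.MORPH_CLOSE,np.ones((5,5)))
cs=[c for c in cv2.findContours(m,0,2)[0] if cv2.contourArea(c)>200]
for c in cs:
  q=cv2.minAreaRect(c);X=plane(w,*q[0],.017);print(q,X,tool(X-s['position']))
  print([plane(w,*p,.017)[:2].round(4) for p in cv2.boxPoints(q)])
cv2.imwrite('pics/w5.png',w['color'][:,:,::-1])
E
```

```text
time_s: 6.13
position: [0.5473, 0.2136, 0.2145]
ee_rot: [0.947, 0.323, 0.002, -0.0]
wrist_force: [-0.1, -1.0, -2.0]
grip_width: 0.186
gripper_force: 35.0
time_s: 6.97
position: [0.5542, -0.1111, 0.2108]
ee_rot: [0.947, 0.323, -0.001, -0.001]
wrist_force: [0.6, -0.6, -2.4]
grip_width: 0.187
gripper_force: 35.0
time_s: 7.8
position: [0.5613, -0.3075, 0.212]
ee_rot: [0.946, 0.324, 0.0, -0.001]
wrist_force: [0.3, 0.7, -1.7]
grip_width: 0.187
gripper_force: 35.0
[ 0.26532839  0.67754984 -1.68202564] [ 0.56126623 -0.30748524  0.21195659] [ 0.62110887  0.3327944  -0.24159747  1.49296473  0.07932355  1.32666262
 -0.53850254]
((281.3465576171875, 184.46533203125), (35.46131134033203, 35.32059097290039), 39.28940963745117) [ 0.56427657 -0.30516587  0.017     ] [0.00367406 0.00019683 0.19495891]
[array([ 0.5471, -0.287 ]), array([ 0.5823, -0.2881]), array([ 0.5814, -0.3232]), array([ 0.5455, -0.3229])]
```

View pics/w5.png

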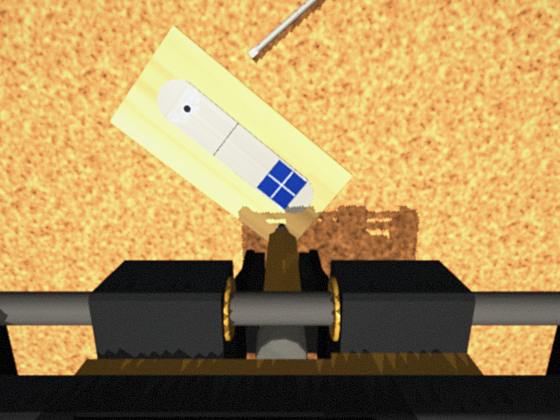

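The wrist view shows the whole patch centred at (281,184.5), with sides of about 35 mm. The punch hangs in the fingers with its nose at about (282,228). Shift over the cross and lower.

```bash
echo '{"dx":[0.0045, 0.0045, 0.0045, 0.0045, 0.0045, 0.0045, 0.0045, 0.0045], "dy":[0, 0, 0, 0, 0, 0, 0, 0], "dz":[0.02, 0.045, 0.07, 0.085, 0.09, 0.09, 0.09, 0.09], "yaw":[0, 0, 0, 0, 0, 0, 0, 0], "finger_gap":[0, 0, 0, 0, 0, 0, 0, 0]}' > next.json && python3 steer.py next.json;  python3 - <<'E'
from h import *
s=r.state();print(s['wrist_force'],s['position'])
w=cam('wrist')
Rt=R.from_quat(s['ee_rot']).as_matrix()
for z in (.0625,.0745,.0925): print(z,proj(w,s['position']+Rt@[-.0009,0,z]))
m=cv2.inRange(w['hsv'],np.array((105,70,30)),np.array((135,255,255)));m=cv2.morphologyEx(m,cv2.MORPH_CLOSE,np.ones((5,5)))
cs=[c for c in cv2.findContours(m,0,2)[0] if cv2.contourArea(c)>200]
for c in cs:
  q=cv2.minAreaRect(c);X=plane(w,*q[0],.017);print(q,X,tool(X-s['position']))
  print([plane(w,*p,.017)[:2].round(4) for p in cv2.boxPoints(q)])
cv2.imwrite('pics/w6.png',cv2.resize(w['color'][150:290,200:360,::-1],None,fx=4,fy=4,interpolation=cv2.INTER_CUBIC))
E
```

```text
time_s: 8.52
position: [0.5654, -0.3071, 0.1243]
ee_rot: [0.946, 0.323, 0.001, 0.001]
wrist_force: [-1.3, -0.1, -1.5]
grip_width: 0.191
gripper_force: 35.0
[-1.32508735 -0.05883103 -1.47048202] [ 0.56544178 -0.30712651  0.12431829]
0.0625 [280.8 231.7]
0.0745 [280.8 226. ]
0.0925 [280.9 218.4]
((277.7439270019531, 211.69512939453125), (46.69595718383789, 45.44656753540039), 38.65980911254883) [ 0.56424082 -0.30529662  0.017     ] [ 3.83927917e-05 -2.42247957e-03  1.07313263e-01]
[array([ 0.547 , -0.2871]), array([ 0.5823, -0.2876]), array([ 0.5814, -0.3234]), array([ 0.5452, -0.3239])]
```

View pics/w6.png

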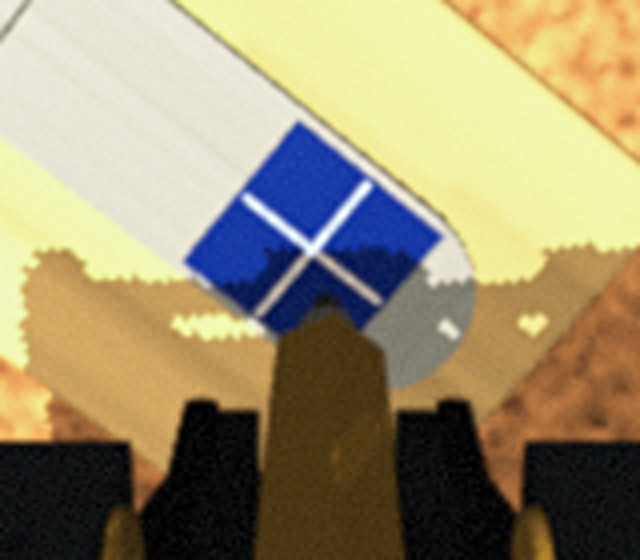

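The crop shows the cross at (313,250), which is full-frame (278,212). The nose is at (325,300), about 3 px to the right. I let it settle and re-measure.

```bash
cat > cr.py <<'E'
from h import *
for i in range(4):
  s=r.state();w=cam('wrist')
  m=cv2.inRange(w['hsv'],np.array((105,70,30)),np.array((135,255,255)));m=cv2.morphologyEx(m,cv2.MORPH_CLOSE,np.ones((5,5)))
  for c in cv2.findContours(m,0,2)[0]:
    if cv2.contourArea(c)>200:
      q=cv2.minAreaRect(c);X=plane(w,*q[0],.017);print(np.round(q[0],1),np.round(q[1],1),s['position'].round(4),X.round(4),tool(X-s['position']).round(4),s['wrist_force'].round(1))
E
echo '{"dx":[0, 0, 0], "dy":[0, 0, 0], "dz":[0, 0, 0], "yaw":[0, 0, 0], "finger_gap":[0, 0, 0]}' > next.json && python3 steer.py next.json; python3 cr.py
```

```text
time_s: 8.82
position: [0.5646, -0.3074, 0.1231]
ee_rot: [0.947, 0.322, 0.0, 0.0]
wrist_force: [0.2, -0.0, -2.5]
grip_width: 0.18
gripper_force: 35.0
[278.4 211. ] [46.9 45.8] [ 0.5646 -0.3074  0.1231] [ 0.5642 -0.3054  0.017 ] [ 0.0009 -0.0019  0.1061] [ 0.2 -0.  -2.5]
[278.5 211. ] [46.7 46. ] [ 0.5645 -0.3074  0.1229] [ 0.5642 -0.3053  0.017 ] [ 0.001  -0.0018  0.1059] [-0.2 -0.3 -2.2]
[278.5 211. ] [46.7 45.9] [ 0.5645 -0.3073  0.1228] [ 0.5642 -0.3053  0.017 ] [ 0.001  -0.0018  0.1058] [ 0.5  0.8 -3.2]
[278.5 211. ] [46.4 46.4] [ 0.5644 -0.3073  0.1227] [ 0.5642 -0.3053  0.017 ] [ 0.0011 -0.0018  0.1057] [-0.3  0.3 -2.3]
```

```bash
echo '{"dx":[0.0016, 0.0016, 0.0016, 0.0016, 0.0016, 0.0016], "dy":[-0.002, -0.002, -0.002, -0.002, -0.002, -0.002], "dz":[0, 0, 0, 0, 0, 0], "yaw":[0, 0, 0, 0, 0, 0], "finger_gap":[0, 0, 0, 0, 0, 0]}' > next.json && python3 steer.py next.json; python3 cr.py
python3 - <<'E'
from h import *
s=r.state();w=cam('wrist');cv2.imwrite('pics/w7.png',cv2.resize(w['color'][190:260,240:320,::-1],None,fx=8,fy=8,interpolation=cv2.INTER_CUBIC))
Rt=R.from_quat(s['ee_rot']).as_matrix()
for z in (.0425,.0625,.0745,.0925): print(z,[((proj(w,s['position']+Rt@[a,0,z])-[240,190])*8).tolist() for a in (-.0009,.0041)])
E
```

```text
time_s: 9.52
position: [0.5644, -0.3047, 0.1225]
ee_rot: [0.947, 0.322, 0.0, -0.0]
wrist_force: [-0.3, 0.3, -1.9]
grip_width: 0.185
gripper_force: 35.0
[281.4 213. ] [46.9 45.8] [ 0.5644 -0.3047  0.1225] [ 0.5643 -0.3053  0.017 ] [-0.0005  0.0004  0.1055] [-0.3  0.3 -1.9]
[281.4 213. ] [46.9 45.8] [ 0.5644 -0.3048  0.1226] [ 0.5643 -0.3054  0.017 ] [-0.0005  0.0004  0.1056] [-0.9  0.3 -1.9]
[281.4 213. ] [46.9 45.8] [ 0.5644 -0.3047  0.1226] [ 0.5643 -0.3054  0.017 ] [-0.0005  0.0004  0.1056] [-0.1  0.6 -1.7]
[281.4 213. ] [46.9 45.8] [ 0.5645 -0.3047  0.1226] [ 0.5643 -0.3054  0.017 ] [-0.0005  0.0004  0.1056] [ 0.1 -0.1 -1.7]
0.0425 [[325.5999999999999, 420.0], [325.5999999999999, 356.0]]
0.0625 [[326.4000000000001, 333.5999999999999], [326.4000000000001, 274.4000000000001]]
0.0745 [[326.4000000000001, 288.0], [326.4000000000001, 232.0]]
0.0925 [[327.1999999999998, 227.20000000000005], [327.1999999999998, 174.4000000000001]]
```

View pics/w7.png

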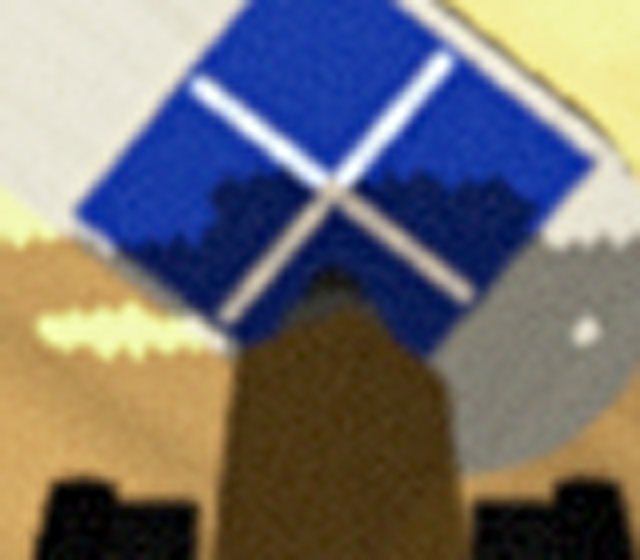

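The cross at (332,187) and the nose at (333,290) are in the same column, and the nose rim's row matches prediction. Now feel for contact.

```bash
echo '{"dx":[0, 0, 0, 0, 0], "dy":[0, 0, 0, 0, 0], "dz":[0.003, 0.007, 0.01, 0.01, 0.01], "yaw":[0, 0, 0, 0, 0], "finger_gap":[0, 0, 0, 0, 0]}' > next.json && python3 steer.py next.json 50; echo '{"dx":[0, 0, 0, 0], "dy":[0, 0, 0, 0], "dz":[0.001, 0.002, 0.002, 0.002], "yaw":[0, 0, 0, 0], "finger_gap":[0, 0, 0, 0]}' > next.json && python3 steer.py next.json; python3 -c "
from h import *
for i in range(4):
  s=r.state();eyes.read_camera('top');print(s['position'].round(4),s['wrist_force'].round(1))"
```

```text
time_s: 10.18
position: [0.5642, -0.3046, 0.1121]
ee_rot: [0.947, 0.323, -0.0, -0.0]
wrist_force: [-0.1, -0.2, -1.6]
grip_width: 0.182
gripper_force: 51.1
time_s: 10.52
position: [0.5645, -0.3047, 0.1106]
ee_rot: [0.947, 0.323, 0.0, -0.0]
wrist_force: [0.3, -0.3, -1.7]
grip_width: 0.183
gripper_force: 51.1
[ 0.5645 -0.3047  0.1106] [ 0.3 -0.3 -1.7]
[ 0.5645 -0.3047  0.1106] [ 0.4 -0.9 -2.1]
[ 0.5645 -0.3047  0.1107] [-0.   0.2 -2. ]
[ 0.5645 -0.3047  0.1106] [ 0.5  0.7 -3.2]
```

```bash
for i in 1 2 3; do echo '{"dx":[0, 0, 0], "dy":[0, 0, 0], "dz":[0.0005, 0.001, 0.001], "yaw":[0, 0, 0], "finger_gap":[0, 0, 0]}' > next.json && python3 steer.py next.json | egrep 'pos|wrist'; done
```

```text
position: [0.5644, -0.3046, 0.1094]
wrist_force: [-0.5, -0.7, -2.7]
position: [0.5644, -0.3047, 0.1084]
wrist_force: [0.2, -0.3, -1.6]
position: [0.5644, -0.3047, 0.1074]
wrist_force: [0.1, -0.7, -2.6]
```

```bash
for i in 1 2 3; do echo '{"dx":[0, 0, 0], "dy":[0, 0, 0], "dz":[0.0005, 0.001, 0.001], "yaw":[0, 0, 0], "finger_gap":[0, 0, 0]}' > next.json && python3 steer.py next.json | egrep 'pos|wrist'; done
```

```text
position: [0.5644, -0.3047, 0.1064]
wrist_force: [0.2, -0.4, -2.8]
position: [0.5644, -0.3047, 0.1054]
wrist_force: [-0.4, -0.5, -1.5]
position: [0.5644, -0.3046, 0.1044]
wrist_force: [-0.0, -0.1, -2.1]
```

```bash
echo '{"dx":[0, 0, 0], "dy":[0, 0, 0], "dz":[0.0005, 0.001, 0.001], "yaw":[0, 0, 0], "finger_gap":[0, 0, 0]}' > next.json && python3 steer.py next.json | egrep 'pos|wrist'; echo '{"dx":[0, 0, 0], "dy":[0, 0, 0], "dz":[0.0005, 0.001, 0.001], "yaw":[0, 0, 0], "finger_gap":[0, 0, 0]}' > next.json && python3 steer.py next.json | egrep 'pos|wrist';echo '{"dx":[0, 0, 0], "dy":[0, 0, 0], "dz":[0.0005, 0.001, 0.001], "yaw":[0, 0, 0], "finger_gap":[0, 0, 0]}' > next.json && python3 steer.py next.json | egrep 'pos|wrist'
```

```text
position: [0.5644, -0.3047, 0.1034]
wrist_force: [-0.3, -0.6, -2.5]
position: [0.5644, -0.3046, 0.1024]
wrist_force: [0.1, 0.3, -1.6]
position: [0.5644, -0.3046, 0.1014]
wrist_force: [-0.6, 0.3, -2.1]
```

```bash
echo '{"dx":[0, 0, 0], "dy":[0, 0, 0], "dz":[0.0005, 0.001, 0.001], "yaw":[0, 0, 0], "finger_gap":[0, 0, 0]}' > next.json && python3 steer.py next.json | egrep 'pos|wrist'; echo '{"dx":[0, 0, 0], "dy":[0, 0, 0], "dz":[0.0005, 0.001, 0.001], "yaw":[0, 0, 0], "finger_gap":[0, 0, 0]}' > next.json && python3 steer.py next.json | egrep 'pos|wrist';echo '{"dx":[0, 0, 0], "dy":[0, 0, 0], "dz":[0.0005, 0.001, 0.001], "yaw":[0, 0, 0], "finger_gap":[0, 0, 0]}' > next.json && python3 steer.py next.json | egrep 'pos|wrist'
```

```text
position: [0.5644, -0.3046, 0.1004]
wrist_force: [0.2, -0.1, -2.2]
position: [0.5644, -0.3047, 0.0994]
wrist_force: [-0.2, -0.9, -2.2]
position: [0.5644, -0.3047, 0.0984]
wrist_force: [-0.2, -0.2, -1.9]
```

```bash
python3 cr.py | tail -1; echo '{"dx":[0, 0, 0], "dy":[0, 0, 0], "dz":[0.0005, 0.001, 0.001], "yaw":[0, 0, 0], "finger_gap":[0, 0, 0]}' > next.json && python3 steer.py next.json | egrep 'pos|wrist'; echo '{"dx":[0, 0, 0], "dy":[0, 0, 0], "dz":[0.0005, 0.001, 0.001], "yaw":[0, 0, 0], "finger_gap":[0, 0, 0]}' > next.json && python3 steer.py next.json | egrep 'pos|wrist';echo '{"dx":[0, 0, 0], "dy":[0, 0, 0], "dz":[0.0005, 0.001, 0.001], "yaw":[0, 0, 0], "finger_gap":[0, 0, 0]}' > next.json && python3 steer.py next.json | egrep 'pos|wrist'
```

```text
[281.3 222.5] [51.1 50. ] [ 0.5645 -0.3047  0.0986] [ 0.5642 -0.3053  0.017 ] [-0.0006  0.0003  0.0816] [-0.  -0.7 -1.6]
position: [0.5644, -0.3047, 0.0974]
wrist_force: [0.8, 0.2, -1.7]
position: [0.5644, -0.3046, 0.0964]
wrist_force: [-0.3, 0.1, -2.4]
position: [0.5645, -0.3047, 0.0956]
wrist_force: [0.0, 0.8, -0.4]
```

```bash
echo '{"dx":[0, 0, 0], "dy":[0, 0, 0], "dz":[0.0005, 0.0005, 0.0005], "yaw":[0, 0, 0], "finger_gap":[0, 0, 0]}' > next.json && python3 steer.py next.json | egrep 'pos|wrist'; echo '{"dx":[0, 0, 0], "dy":[0, 0, 0], "dz":[0.0005, 0.001, 0.001], "yaw":[0, 0, 0], "finger_gap":[0, 0, 0]}' > next.json && python3 steer.py next.json | egrep 'pos|wrist'
```

```text
position: [0.5645, -0.3047, 0.0952]
wrist_force: [-1.0, 0.7, 0.3]
position: [0.5646, -0.3048, 0.0942]
wrist_force: [0.1, 1.0, 1.8]
```

```bash
echo '{"dx":[0, 0, 0], "dy":[0, 0, 0], "dz":[0.0005, 0.001, 0.001], "yaw":[0, 0, 0], "finger_gap":[0, 0, 0]}' > next.json && python3 steer.py next.json | egrep 'pos|wrist'; echo '{"dx":[0, 0, 0], "dy":[0, 0, 0], "dz":[0.0005, 0.001, 0.001], "yaw":[0, 0, 0], "finger_gap":[0, 0, 0]}' > next.json && python3 steer.py next.json | egrep 'pos|rot|wrist'
```

```text
position: [0.5646, -0.3047, 0.0933]
wrist_force: [0.2, -0.8, 3.1]
position: [0.5647, -0.3047, 0.0923]
ee_rot: [0.947, 0.323, 0.0, 0.0]
wrist_force: [-0.8, -0.0, 4.0]
```

```bash
echo '{"dx":[0, 0, 0], "dy":[0, 0, 0], "dz":[0.0005, 0.001, 0.001], "yaw":[0, 0, 0], "finger_gap":[0, 0, 0]}' > next.json && python3 steer.py next.json | egrep 'pos|wrist'; echo '{"dx":[0, 0, 0], "dy":[0, 0, 0], "dz":[0.0005, 0.001, 0.001], "yaw":[0, 0, 0], "finger_gap":[0, 0, 0]}' > next.json && python3 steer.py next.json | egrep 'pos|wrist'
```

```text
position: [0.5647, -0.3048, 0.0914]
wrist_force: [-0.8, -0.2, 5.9]
position: [0.5647, -0.3048, 0.0906]
wrist_force: [-2.1, 0.4, 8.1]
```

```bash
echo '{"dx":[0, 0, 0], "dy":[0, 0, 0], "dz":[0.0005, 0.0005, 0.0005], "yaw":[0, 0, 0], "finger_gap":[0, 0, 0]}' > next.json && python3 steer.py next.json | egrep 'pos|wrist'; echo '{"dx":[0, 0, 0], "dy":[0, 0, 0], "dz":[0.0005, 0.0005, 0.0005], "yaw":[0, 0, 0], "finger_gap":[0, 0, 0]}' > next.json && python3 steer.py next.json | egrep 'pos|wrist'
```

```text
position: [0.5648, -0.3049, 0.0903]
wrist_force: [-1.3, 0.2, 8.4]
position: [0.5649, -0.3048, 0.0899]
wrist_force: [-1.2, 2.0, 7.9]
```

```bash
echo '{"dx":[0, 0, 0], "dy":[0, 0, 0], "dz":[0.0005, 0.0005, 0.0005], "yaw":[0, 0, 0], "finger_gap":[0, 0, 0]}' > next.json && python3 steer.py next.json | egrep 'pos|wrist'; echo '{"dx":[0, 0, 0], "dy":[0, 0, 0], "dz":[0.0004, 0.0004, 0.0004], "yaw":[0, 0, 0], "finger_gap":[0, 0, 0]}' > next.json && python3 steer.py next.json | egrep 'pos|wrist'
```

```text
position: [0.5649, -0.3049, 0.0895]
wrist_force: [-1.6, -0.1, 10.2]
position: [0.5649, -0.3049, 0.0892]
wrist_force: [-2.5, 0.4, 10.2]
```

```bash
echo '{"dx":[0, 0, 0], "dy":[0, 0, 0], "dz":[0.0004, 0.0004, 0.0004], "yaw":[0, 0, 0], "finger_gap":[0, 0, 0]}' > next.json && python3 steer.py next.json | egrep 'pos|wrist'
```

```text
position: [0.565, -0.3049, 0.0889]
wrist_force: [-1.9, 0.6, 10.6]
```

```bash
echo '{"dx":[0, 0, 0], "dy":[0, 0, 0], "dz":[0.0004, 0.0004, 0.0004], "yaw":[0, 0, 0], "finger_gap":[0, 0, 0]}' > next.json && python3 steer.py next.json | egrep 'pos|wrist'
```

```text
position: [0.5654, -0.3051, 0.088]
wrist_force: [3.0, -0.6, 4.9]
```

Snapped: the force fell to about 7 N. I hold one row, then ease off.

```bash
echo '{"dx":[0, 0, 0, 0, 0, 0, 0, 0, 0], "dy":[0, 0, 0, 0, 0, 0, 0, 0, 0], "dz":[0, -0.003, -0.01, -0.03, -0.06, -0.09, -0.12, -0.127, -0.127], "yaw":[0, 0, 0, 0, 0, 0, 0, 0, 0], "finger_gap":[0, 0, 0, 0, 0, 0, 0, 0, 0]}' > next.json && python3 steer.py next.json; python3 cr.py | tail -1
```

```text
time_s: 18.42
position: [0.565, -0.3049, 0.2165]
ee_rot: [0.947, 0.322, 0.001, 0.001]
wrist_force: [0.2, 0.5, -2.0]
grip_width: 0.184
gripper_force: 51.3
[283.1 187.5] [35.3 35.1] [ 0.5632 -0.3042  0.2119] [ 0.5643 -0.3052  0.017 ] [0.0006 0.0022 0.1949] [-0.   0.6 -3.2]
```

```bash
echo '{"dx":[0.01, 0.03, 0.05, 0.07, 0.09, 0.11, 0.13, 0.15, 0.17, 0.19], "dy":[-0.014, -0.041, -0.069, -0.096, -0.124, -0.151, -0.179, -0.206, -0.233, -0.261], "dz":[0, 0, 0, 0, 0, 0, 0, 0, 0, 0], "yaw":[0, 0, 0, 0, 0, 0, 0, 0, 0, 0], "finger_gap":[0, 0, 0, 0, 0, 0, 0, 0, 0, 0]}' > next.json && python3 steer.py next.json | egrep pos && echo '{"dx":[0.02, 0.04, 0.06, 0.08, 0.1, 0.11, 0.113, 0.113, 0.113, 0.113], "dy":[-0.027, -0.055, -0.082, -0.11, -0.14, -0.154, -0.159, -0.159, -0.159, -0.159], "dz":[0, 0, 0, 0, 0, 0, 0, 0, 0, 0], "yaw":[0, 0, 0, 0, 0, 0, 0, 0, 0, 0], "finger_gap":[0, 0, 0, 0, 0, 0, 0, 0, 0, 0]}' > next.json && python3 steer.py next.json && echo '{"dx":[0, 0, 0, 0, 0, 0], "dy":[0, 0, 0, 0, 0, 0], "dz":[0, 0, 0, 0, 0, 0], "yaw":[0, 0, 0, 0, 0, 0], "finger_gap":[0, 0, 0, 0, 0, 0]}' > next.json && python3 steer.py next.json
python3 - <<'E'
from h import *
s=r.state();print(s['position'],tool(np.array([.5465,.2130,.0975])-s['position']),s['wrist_force'])
E
```

```text
position: [0.5543, 0.0198, 0.213]
time_s: 20.28
position: [0.5482, 0.211, 0.2137]
ee_rot: [0.947, 0.321, -0.001, 0.0]
wrist_force: [0.7, -0.7, -2.8]
grip_width: 0.19
gripper_force: 51.3
time_s: 20.78
position: [0.548, 0.2128, 0.2144]
ee_rot: [0.947, 0.322, 0.0, 0.0]
wrist_force: [0.5, 0.4, -1.8]
grip_width: 0.18
gripper_force: 51.3
[0.54802078 0.21283095 0.21442318] [-0.00111236 -0.00106671  0.11692303] [ 0.45346126  0.41140632 -1.81529344]
```

```bash
echo '{"dx":[-0.001, -0.001, -0.001, -0.001, -0.001, -0.001, -0.001, -0.001, -0.001, -0.001], "dy":[-0.001, -0.001, -0.001, -0.001, -0.001, -0.001, -0.001, -0.001, -0.001, -0.001], "dz":[0.01, 0.03, 0.05, 0.065, 0.068, 0.068, 0.068, 0.068, 0.068, 0.068], "yaw":[0, 0, 0, 0, 0, 0, 0, 0, 0, 0], "finger_gap":[0, 0, 0, 0, 0, 0, 0, 0, 0, 0]}' > next.json && python3 steer.py next.json
python3 - <<'E'
from h import *
for i in range(3):
  s=r.state();eyes.read_camera('top');print(s['position'],tool(np.array([.5465,.2130,.0975])-s['position']),s['wrist_force'])
E
```

```text
time_s: 21.62
position: [0.547, 0.2133, 0.1473]
ee_rot: [0.947, 0.322, 0.001, 0.0]
wrist_force: [0.1, -0.1, -2.2]
grip_width: 0.18
gripper_force: 51.3
[0.5470137  0.21334376 0.14726745] [-6.69535879e-04 -5.77553274e-05  4.97667516e-02] [ 0.05396397 -0.09314032 -2.17458377]
[0.54691343 0.21331341 0.14706531] [-5.58074526e-04 -2.02605161e-05  4.95648798e-02] [-0.02566661 -0.4047499  -1.83703798]
[0.5468326  0.21321441 0.14690008] [-4.23025928e-04 -4.52789347e-05  4.93998305e-02] [ 0.67905232  0.15733639 -2.2375335 ]
```

```bash
echo '{"dx":[-0.0002, -0.0002, -0.0002, -0.0002, -0.0002, -0.0002], "dy":[0, 0, 0, 0, 0, 0], "dz":[0.005, 0.01, 0.015, 0.02, 0.025, 0.025], "yaw":[0, 0, 0, 0, 0, 0], "finger_gap":[0, 0, 0, 0, 0, 0]}' > next.json && python3 steer.py next.json |egrep 'pos|wri'; echo '{"dx":[0, 0, 0, 0], "dy":[0, 0, 0, 0], "dz":[0.003, 0.006, 0.009, 0.009], "yaw":[0, 0, 0, 0], "finger_gap":[0, 0, 0, 0]}' > next.json && python3 steer.py next.json |egrep 'pos|wri'
```

```text
position: [0.5457, 0.2127, 0.1199]
wrist_force: [-0.7, -1.1, -2.2]
position: [0.5461, 0.2129, 0.1117]
wrist_force: [0.9, -1.4, -2.6]
```

```bash
echo '{"dx":[0, 0, 0, 0, 0], "dy":[0, 0, 0, 0, 0], "dz":[0.004, 0.008, 0.011, 0.011, 0.011], "yaw":[0, 0, 0, 0, 0], "finger_gap":[0, 0, 0, 0, 0]}' > next.json && python3 steer.py next.json |egrep 'pos|wri'; echo '{"dx":[0, 0, 0], "dy":[0, 0, 0], "dz":[0.001, 0.001, 0.001], "yaw":[0, 0, 0], "finger_gap":[0, 0, 0]}' > next.json && python3 steer.py next.json |egrep 'pos|wri';echo '{"dx":[0, 0, 0], "dy":[0, 0, 0], "dz":[0.001, 0.001, 0.001], "yaw":[0, 0, 0], "finger_gap":[0, 0, 0]}' > next.json && python3 steer.py next.json |egrep 'pos|wri'
```

```text
position: [0.5463, 0.213, 0.1011]
wrist_force: [-0.6, 0.0, -2.0]
position: [0.5465, 0.213, 0.1005]
wrist_force: [0.3, 0.2, -2.0]
position: [0.5464, 0.213, 0.0994]
wrist_force: [0.6, -0.3, -3.5]
```

```bash
echo '{"dx":[0, 0, 0], "dy":[0, 0, 0], "dz":[0.001, 0.001, 0.001], "yaw":[0, 0, 0], "finger_gap":[0, 0, 0]}' > next.json && python3 steer.py next.json |egrep 'pos|wri'; echo '{"dx":[0, 0, 0], "dy":[0, 0, 0], "dz":[0.001, 0.001, 0.001], "yaw":[0, 0, 0], "finger_gap":[0, 0, 0]}' > next.json && python3 steer.py next.json |egrep 'pos|wri'
```

```text
position: [0.5464, 0.213, 0.0983]
wrist_force: [0.1, -0.4, -2.7]
position: [0.5465, 0.2131, 0.0975]
wrist_force: [-0.3, -0.7, -0.3]
```

The shoulder is seated at the same TCP height as at pick-up. Release and retreat.

```bash
echo '{"dx":[0, 0, 0, 0, 0, 0, 0, 0, 0, 0], "dy":[0, 0, 0, 0, 0, 0, 0, 0, 0, 0], "dz":[0, 0, 0, 0, 0, 0, 0, 0, 0, 0], "yaw":[0, 0, 0, 0, 0, 0, 0, 0, 0, 0], "finger_gap":[0.3, 0.4, 0.6, 0.8, 1, 1, 1, 1, 1, 1]}' > next.json && python3 steer.py next.json 8 && echo '{"dx":[0, 0, 0, 0, 0, 0, 0, 0, 0, 0], "dy":[0, 0, 0, 0, 0, 0, 0, 0, 0, 0], "dz":[0, -0.01, -0.03, -0.06, -0.09, -0.095, -0.095, -0.095, -0.095, -0.095], "yaw":[0, 0, 0, 0, 0, 0, 0, 0, 0, 0], "finger_gap":[1, 1, 1, 1, 1, 1, 1, 1, 1, 1]}' > next.json && python3 steer.py next.json
python3 - <<'E'
from h import *
w=cam('wrist')
b=[x for x in blobs(w,(0,0,130),(180,60,255),80) if 240<x[0][0]<320];print(b)
for x in b:
  s=x[1];u,v=s[0]+s[2]/2,s[1]+s[3]/2;print(u,v,plane(w,u,v,.162),s[2]/w['K'][0]*np.linalg.norm(plane(w,u,v,.162)-w['P']))
print(r.state()['position'])
E
```

```text
time_s: 24.85
position: [0.5464, 0.213, 0.0974]
ee_rot: [0.947, 0.323, -0.0, -0.0]
wrist_force: [0.0, -1.3, 0.4]
grip_width: 0.855
gripper_force: 0.0
time_s: 25.68
position: [0.5457, 0.2126, 0.191]
ee_rot: [0.947, 0.322, -0.001, -0.0]
wrist_force: [-0.1, -0.6, -0.6]
grip_width: 0.997
gripper_force: 0.0
[([282.2, 248.0], [268, 237, 29, 25, 401])]
282.5 249.5 [0.54624075 0.21170647 0.162     ] 0.01632131037895958
[0.54580318 0.21263504 0.19109865]
```

The cap is back at its starting position (0.5462, 0.2117) at the same apparent size, and the robot is clear.

```bash
echo '{"dx":[0, 0, 0, 0], "dy":[0, 0, 0, 0], "dz":[0, 0, 0, 0], "yaw":[0, 0, 0, 0], "finger_gap":[1, 1, 1, 1]}' > next.json && python3 steer.py next.json | head -2; python3 -c "
from plant import r, eyes
print(r.job_done())"
```

```text
time_s: 26.07
position: [0.5464, 0.213, 0.1922]
the job is handed in; nothing more can be done
None
```

The punch snapped on the cross and is back in its hole, seated at the height it was picked up from; the blank showed no measurable shift, and I handed the job in at about 26 s. No verdict was printed.

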